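Hold the sample in the beam of a tube reader

TASK

Take the red-capped sample tube out of the rack and stand it, fully seated, in the empty well of the tube reader's carriage. Then draw the carriage out by its black knob, against its return spring, until the sample stands in the light beam - the black lines beside its well meeting the red index marks on the two optics pods - and keep it there: the spring takes the carriage back when let go, so finish still gripping the knob and holding it at the mark. Leave the other tubes standing in their places.

Things in the scene. Friction and masses are not known exactly. Their poses are not given: they have to be found in the camera images.
- tube_reader: white bench photometer for 15 ml tubes, fixed, origin on the counter under it (footprint own x -85 to +141 mm, y -62 to +62 mm). The carriage is drawn out of its front along own -x. Two white optics pods with red index marks on top (44 x 30 mm, top 80 mm above the counter, inner faces 60 mm apart) flank the carriage at own x = -45 mm; the head at the back is 95 mm tall
- beam (a point): the point where the light beam between the two pods crosses the middle of the carriage, 52 mm above the counter (reader frame x = -45 mm, y = 0); its axes are those of the reader. The red index marks lie on the line through this point along the reader's y.
- carriage (a joint): how far the carriage is drawn out to the front (m): 0 home on its stop, 0.102 fully out. A spring pulls it home with about 3 N at 0 and 8 N fully out; it latches nowhere. At 0 the front well (reference standard) stands in the beam; at 0.030, 0.060 or 0.090 the 2nd, 3rd or 4th well from the front does
- well_2 (a point): middle of the mouth of the 2nd well from the front, on the carriage's top plate 70 mm above the counter; moves with the carriage. The carriage (130 x 46 mm) has four wells in a row along the reader's x, 30 mm apart: a 17.8 mm hole in the 8 mm top plate and, 37 mm below the mouth, a 12.8 mm seat for the cone, floor 49 mm below the mouth
- well_3 (a point): the same for the 3rd well, 30 mm behind the 2nd. Two of wells 2, 3 and 4 hold blue-capped tubes, one is empty; which one varies. The front (1st) well is filled by the reference (grey head 6 mm above the plate). Black lines on the plate run out to either side of every well
- well_4 (a point): the same for the 4th and last well, 60 mm behind the 2nd
- knob_grip (a point): middle of the black pull knob on the carriage's front, 50 mm above the counter; moves with the carriage. Round, 24 mm across, 26 mm long along the reader's x, on a 9 mm steel rod with about 22 mm of rod between knob and carriage. At home it lies 59 mm in front of the beam. Easily gripped from above across the reader's y
- pull_knob: the black knob with its steel rod as a part, a trifle loose in turning; origin at home 50 mm above the reader's origin, moving with the carriage; axes those of the reader. Use knob_grip for its place
- cushion: orange silicone cushion disc, 10 mm across, 4 mm thick, lying on the floor of the empty well; origin at the middle of its underside, so it tells which well is empty. It stays there, under the tube.
- sample_tube: 15 ml conical tube with RED screw cap, 113 mm long, 16 mm across, its lowest 22 mm a cone with a 6 mm tip, cap 20 mm across and 12 mm tall at the top, about 14 g; origin at its lower tip, own z along the tube to the cap. Starts upright in one of two rack holes, tip 3 mm above the counter. Seated in the reader its tip rests on the cushion, 25 mm above the counter
- sample_mid (a point): point on the axis of the sample tube 28 mm above its tip; it is at beam height when the tube is seated
- loaded_tube_1: blue-capped tube (size and origin as the sample tube) standing in one of the carriage's wells; stays there
- loaded_tube_2: blue-capped tube standing in another of the carriage's wells; stays there
- rack: white tube rack with three rows of eight holes, held fast on the counter, 188 (own x) x 74 (own y) x 45 mm, origin under its centre on the counter. Both its tubes stand in the middle row (own y = 0), at own x = -34 and +34 mm, either way round; the holes are about 18 mm wide, so tubes may lean a little
- rack_tube: blue-capped tube in the rack (size and origin as the sample tube); stays there

How it is judged (in metres and radians):
On the way:
1. the sample tube stands fully seated in the empty well, let go, before the carriage is drawn out (horizontal distance between sample_tube and cushion below 0.006 m and distance between sample_tube and cushion below 0.01 m and angle between sample_tube's own z axis and vertical below 0.15 rad and contact force between the fingers and sample_tube below 0.1 N and value of joint carriage below 0.012 m), for 0.2 s.
At the end, for the whole second after the job is handed in: the sample tube, let go, stands upright and seated on the cushion of the well that was empty, its axis within 4 mm of the beam along the reader's x; the carriage is still, and the fingers hold it there by the knob (more than 2 N) (x of sample_mid in the frame of beam between -0.004 and 0.004 m and horizontal distance between sample_mid and beam below 0.006 m and distance between sample_tube and cushion below 0.01 m and angle between sample_tube's own z axis and vertical below 0.15 rad and contact force between the fingers and pull_knob above 2 N and contact force between the fingers and sample_tube below 0.1 N and velocity of joint carriage between -0.01 and 0.01 m/s and value of joint carriage above 0.02 m); the arm keeps its last pose, push and grip.
It fails at once if a blue-capped tube in the carriage was pulled up or knocked out (height (world z) of any of loaded_tube_1, loaded_tube_2 above 0.035 m).
It also fails if it takes over 64 s, if anything falls off the work surface, if the arm or the gripper's body presses on something with over 40 N, if the wrist force passes 120 N, or if a joint passes its speed limit or range.

ROBOT

A 6-joint arm with a two-finger parallel gripper is mounted at the origin on a cart in front of the work surface, level with it; the furniture and walls round the work are solid. World frame = base frame: x ahead of the robot, y to its left, z up, the work surface at z = 0. Lengths are in m, angles in degrees, forces in N, time in s.
With the tool pointing down it reaches from about 0.2 to 0.875 m from the base axis. Payload 3.4 kg.
Tool frame: the origin (TCP) lies midway between the tips of the shut fingers; the grasp point (between the pads) lies 19 mm behind it; z points along the fingers, y is the line along which they close (so a half turn about z gives the same grasp; the last joint's range is limited). The gripper opens to 94 mm and grips with 3 to 60 N. Pads are 16 mm wide; open, the fingers measure 119 mm over their backs; the gripper's body (75 mm by 177 mm) begins 78 mm behind the grasp point.
Start: joints at [68.698, 15.808, 86.224, -0, 77.962, -6.933], TCP at [0.143, 0.557, 0.205] pointing down, gripper open.
Joint ranges: [-165.64, 165.64], [-43.16, 119.46], [12.63, 154.43], [-67.54, 247.53], [6.08, 155.33], [-154.97, 154.97]. Speed limits (degrees/s): [147.25, 147.25, 180, 180, 180, 180].

INTERFACE

Orientations are given as a 3x3 rotation matrix whose columns are the frame's x, y, z axes.
In Python, from plant import * gives the robot as it stands.
- The arm moves only by the tool step_arm, never from a script. Its argument "deltas" is a list of rows, each a list of 3 entries, a list of its own where there are three numbers: the turn, a rotation vector about the world's x, y, z in rad, then the shift along the world's x, y, z in m, then the finger opening in m, from 0 to 0.094. A call has 1 to 12 rows; each row shifts and turns the commanded pose from where the row before left it; what a row does not reach is not made up. A row lasts 1/10 s, in which the tool goes at most 50 mm and 8.59 degrees, less where a joint would pass 70% of its speed; a pose out of reach is approached as far as the arm can. A call with a gripper value outside its range is refused whole. The fingers move at their own pace and stop on an object; the grip force is fixed at half the most. Time passes only in rows, so rows that do not move let the fingers close. It gives the time, the measured TCP pose, the force, the opening and the grip force at its end, in the units of the state.
- observe(): the state, without advancing time (a new reading comes with each control period).
- snapshot(name): name is "side" or "top"; returns a dict with "image" (420x560x3 uint8, red, green, blue), "depth" (420x560 float32, m along the optical axis (not along the pixel's ray), 0 where there is no reading), "K" (3x3 intrinsics, pixels), "R" (3x3) and "t" (3): a world point X has camera coordinates R X + t. Camera axes: x right, y down, z forward; pixel columns grow to the right and rows downward; lengths in m; the calibration is good to about 2 mm. A picture is of the moment at which its call begins.
- job_done(): hands the job in; it is judged then, once.
Trained networks look in the newest picture that a camera, given by its name, has taken for a name from the list of things; names that differ only in an ending like _2 or _b are one class to them, and where a whole thing is asked for, a point or a joint stands for the part that bears it (a point fixed in the world has none). Each returns a list of dicts, best first, with "conf" (0 to 1); they miss things now and then, are a little off and sometimes report something else, mostly with a low value. They report only what shows in the picture. A call takes as long as a camera call.
- look_for(name, camera): "position" ([x, y, z] in m, in world coordinates, good to about 4 mm: the middle of the surface that is visible of it).
- trace(name, camera): "pixels" (420x560 bool, what is visible of it).
The state is a dict: "time_s": time; "joint_positions": joint angles; "qvel": joint speeds; "tau": joint torques, N m; "tcp_pos": TCP position; "ee_rot": TCP orientation; "contact_force": force on the tool from outside, world axes, zero at the start; "wrist_torque": the same for the moment, N m; "gripper_width": finger opening in m; "gripper_force": force on a finger pad.
Only numpy, scipy, OpenCV 4.12 (cv2) and the standard library are available. Lean on these libraries where they do the work, as an engineer would, in place of code of your own. Each camera call takes 0.05 s, during which the arm holds its last target. There are 200 camera calls.

## Working session

There is one attempt and no reset: what is moved stays moved. The work goes in short steps, Python scripts to look and compute and a tool call to move; the robot and the scene stay as the last step left them, time stands still between calls to the robot, and variables do not carry over. Pictures are saved under pics/ and viewed, at most 10 in all, crops included, and the job is handed in when it is done.

Besides the shell and the picture viewer there is one more tool, called after "Emit:" as name(argument=value, ...) on one line, values as JSON. step_arm: Moves the arm, as the interface text tells. Its arguments: {"type":"object","properties":{"deltas":{"type":"array"}},"required":["deltas"]}

```bash
mkdir -p pics; cat > h.py <<'E'
from plant import *
import numpy as np, cv2
def snap(n,f=None):
    s=snapshot(n)
    if f: cv2.imwrite('pics/'+f+'.png',s['image'][:,:,::-1])
    return s
def cloud(s):
    d=s['depth'];v,u=np.mgrid[:420,:560];K=s['K']
    c=np.stack([(u-K[0,2])/K[0,0]*d,(v-K[1,2])/K[1,1]*d,d],-1)
    w=(c-s['t'])@s['R']; w[d==0]=np.nan
    return w
E
python3 - <<'E'
from h import *
for c in ("top","side"):
    s=snap(c,c+'1'); print(c,-s['R'].T@s['t'])
    for n in ("sample_tube","rack_tube","loaded_tube_1","rack","tube_reader","pull_knob","knob_grip","cushion","well_2","beam"):
        try: print(n,[(np.round(r['position'],4).tolist(),round(r['conf'],2)) for r in look_for(n,c)][:5])
        except Exception as e: print(n,e)
print(observe()['time_s'],observe()['ee_rot'])
E
```

```text
top [ 0.46887968 -0.04803026  1.02306327]
sample_tube [([0.664, 0.1519, 0.1339], 0.27)]
rack_tube [([0.4286, -0.177, 0.1155], 0.66)]
loaded_tube_1 [([0.6412, 0.1459, 0.0743], 0.68), ([0.6644, 0.1503, 0.1348], 0.49)]
rack [([0.453, -0.1949, 0.0437], 0.73), ([0.6377, 0.1504, 0.0697], 0.39)]
tube_reader [([0.6838, 0.1468, 0.0705], 0.97)]
pull_knob [([0.5611, 0.1495, 0.0611], 0.45)]
knob_grip [([0.5597, 0.1454, 0.0562], 0.45)]
cushion []
well_2 [([0.6397, 0.1468, 0.0727], 0.71)]
beam [([0.7002, 0.1543, 0.1316], 0.75), ([0.6867, 0.1479, 0.0701], 0.57), ([0.56, 0.1471, 0.0563], 0.55)]
side [0.9365714  0.61931677 0.54832835]
sample_tube [([0.4923, -0.1907, 0.0823], 0.72)]
rack_tube [([0.4198, -0.1771, 0.0859], 0.61), ([0.656, 0.1643, 0.0702], 0.47)]
loaded_tube_1 [([0.6704, 0.1629, 0.1051], 0.98), ([0.707, 0.169, 0.1093], 0.57)]
rack [([0.4645, -0.1741, 0.0375], 0.74)]
tube_reader [([0.7095, 0.1891, 0.0626], 0.67)]
pull_knob [([0.5588, 0.1485, 0.0601], 0.69)]
knob_grip [([0.5547, 0.1482, 0.0582], 0.7)]
cushion [([0.6567, 0.1662, 0.0704], 0.4)]
well_2 [([0.655, 0.1619, 0.0698], 0.96), ([0.4926, -0.1913, 0.0819], 0.22)]
beam [([0.7129, 0.1894, 0.0634], 0.65)]
1.1 [[-9.68716986e-01  2.48168089e-01 -8.31741345e-06]
 [ 2.48168087e-01  9.68716982e-01  9.41094133e-05]
 [ 3.14121729e-05  8.91012707e-05 -9.99999996e-01]]
```

View pics/top1.png

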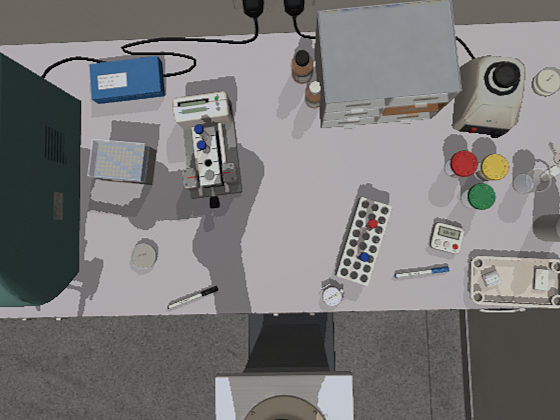

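View pics/side1.png

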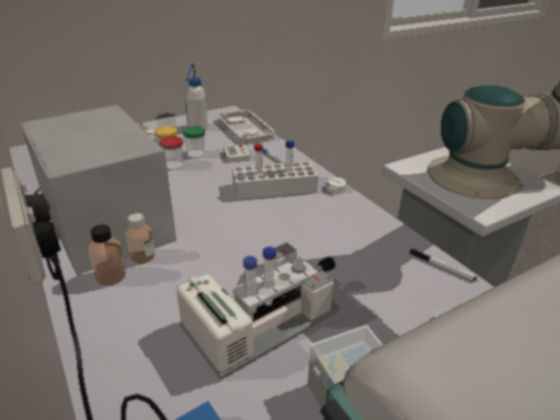

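The top view shows the red cap at (373,224) and the rack's blue cap at (365,257). The reader's blue caps are at (198,128) and (201,145), the empty well is at (208,162) (2nd), the reference at (210,175) and the knob at (214,202).

```bash
python3 - <<'E'
from h import *
s=snap("top"); im=s['image'].astype(int); w=cloud(s); K=s['K']; print(K[0,0])
hsv=cv2.cvtColor(s['image'],cv2.COLOR_RGB2HSV)
def plane(u,v,z):
    d=s['R'].T@np.array([(u-K[0,2])/K[0,0],(v-K[1,2])/K[1,1],1]); c=-s['R'].T@s['t']
    return c+d*(z-c[2])/d[2]
red=((hsv[...,0]<8)|(hsv[...,0]>172))&(hsv[...,1]>140)&(hsv[...,2]>60)
blue=(abs(hsv[...,0].astype(int)-115)<12)&(hsv[...,1]>120)
for nm,m in(('red',red),('blue',blue)):
    n,l,st,c=cv2.connectedComponentsWithStats(m.astype(np.uint8),connectivity=8)
    for i in range(1,n):
        if st[i,4]>=2 and 170<c[i][0]<400 and 110<c[i][1]<290:
            q=w[l==i]; print(nm,st[i],c[i].round(1),np.nanmedian(q,0).round(4),'zmax',np.nanmax(q[:,2]).round(3), 'ray@z', *[plane(*c[i],z)[:2].round(4) for z in (.08,.116,.138)])
# mask-based tops
k=(hsv[...,2]<50); v,u=np.mgrid[:420,:560]
kk=k&(abs(w[...,0]-.56)<.04)&(abs(w[...,1]-.148)<.03)&(w[...,2]>.045)
print('knob',kk.sum(),np.nanmean(w[kk],0),np.nanmin(w[kk],0),np.nanmax(w[kk],0))
for lo,hi,n in((.076,.084,'pods'),(.09,.1,'head'),(.066,.074,'plate'),(.04,.05,'rack')):
    b=(w[...,2]>lo)&(w[...,2]<hi)&((w[...,1]>.05)&(w[...,1]<.26)&(w[...,0]<.85)&(w[...,0]>.5) if n!='rack' else (w[...,1]<-.05)&(w[...,1]>-.3)&(w[...,0]<.6)&(w[...,0]>.3))
    nn,l,st,c=cv2.connectedComponentsWithStats(b.astype(np.uint8),connectivity=8)
    for i in range(1,nn):
        if st[i,4]>25:
            r=cv2.minAreaRect(w[l==i][:,:2].astype(np.float32)*1000); print(n,st[i,4],np.round(r[0],1),np.round(r[1],1),round(r[2],1),np.nanmedian(w[l==i][:,2]).round(4))
cv2.imwrite('pics/c1.png',cv2.resize(s['image'][85:215,165:250,::-1],None,fx=4.6,fy=4.6,interpolation=cv2.INTER_CUBIC))
E
```

```text
429.6557260802463
red [224 172   5   1   5] [226. 172.] [0.6173 0.1094 0.0808] zmax 0.084 ray@z [0.6174 0.11  ] [0.6118 0.104 ] [0.6083 0.1003]
red [188 177   4   1   4] [189.5 177. ] [0.6088 0.1923 0.0803] zmax 0.082 ray@z [0.6089 0.1922] [0.6035 0.183 ] [0.6002 0.1774]
red [368 219   9   9  63] [372.5 223.2] [ 0.4939 -0.2018  0.1163] zmax 0.121 ray@z [ 0.4944 -0.2088] [ 0.4935 -0.2026] [ 0.4929 -0.1989]
blue [194 125   9   9  64] [198.4 128.8] [0.7028 0.1585 0.1344] zmax 0.139 ray@z [0.7175 0.1709] [0.708  0.1625] [0.7022 0.1574]
blue [197 141   9   9  65] [201.1 144.9] [0.6682 0.153  0.1341] zmax 0.139 ray@z [0.6806 0.1653] [0.6726 0.1571] [0.6676 0.1521]
blue [221 176   1   2   2] [221.  176.5] [0.6143 0.1295 0.0349] zmax 0.036 ray@z [0.6077 0.1214] [0.6024 0.1149] [0.5992 0.111 ]
blue [217 198   1   3   3] [217. 199.] [0.5599 0.136  0.0545] zmax 0.057 ray@z [0.5577 0.1311] [0.5543 0.1243] [0.5522 0.1201]
blue [359 253  10   9  64] [364.  256.7] [ 0.4239 -0.1821  0.1162] zmax 0.119 ray@z [ 0.4226 -0.1875] [ 0.4244 -0.1822] [ 0.4255 -0.179 ]
blue [395 274   1   3   3] [395. 275.] [ 0.3753 -0.2673  0.0098] zmax 0.011 ray@z [ 0.3818 -0.2521] [ 0.3851 -0.2443] [ 0.3871 -0.2396]
knob 114 [0.55801473 0.14301244 0.05810823] [0.54170058 0.13178694 0.0468899 ] [0.592878   0.16680229 0.06512574]
pods 36 [748. 116.] [13.7 36.8] 35.0 0.0813
pods 27 [741.7 155.6] [ 4.  31.7] 5.1 0.0808
pods 222 [617.7 106.1] [43.  28.8] 5.0 0.0802
pods 220 [607.7 194.6] [41.9 28.4] 11.1 0.0804
pods 52 [612.6 150.3] [19.  19.1] 62.9 0.0773
head 485 [772.3 166.6] [ 38.  118.5] 5.7 0.0928
plate 40 [738.7 178.5] [ 2.6 77.6] 5.2 0.0708
plate 825 [657.9 155.1] [130.1  46.9] 5.9 0.0706
rack 1523 [ 457.3 -193.2] [ 74.3 188. ] 70.6 0.0457
```

View pics/c1.png

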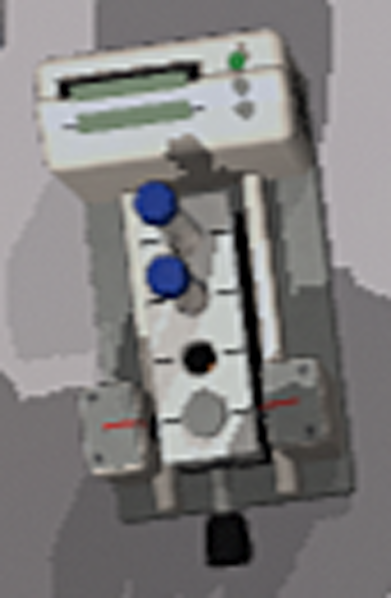

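The crop confirms it: the empty well is the 2nd (200,357) with orange in it, and the red marks are at (122,425) and (282,403). Reader yaw is about 6°, the beam is at (0.6127, 0.1503), and well 2 is at about (0.6425, 0.1535). Those match the pods, plate and reference. The red cap's centre is (0.4935, -0.2026), leaning slightly.

Emit:
step_arm(deltas=[[[0, 0, 0.0356], [0.01745, -0.038, 0], 0.06], [[0, 0, 0.0356], [0.01745, -0.038, 0], 0.06], [[0, 0, 0.0356], [0.01745, -0.038, 0], 0.06], [[0, 0, 0.0356], [0.01745, -0.038, 0], 0.06], [[0, 0, 0.0356], [0.01745, -0.038, 0], 0.06], [[0, 0, 0.0356], [0.01745, -0.038, 0], 0.06], [[0, 0, 0.0356], [0.01745, -0.038, 0], 0.06], [[0, 0, 0.0356], [0.01745, -0.038, 0], 0.06], [[0, 0, 0.0356], [0.01745, -0.038, 0], 0.06], [[0, 0, 0.0356], [0.01745, -0.038, 0], 0.06]])

```text
time_s: 2.15
tcp_pos: [0.3177, 0.1756, 0.2058]
ee_rot: [[-0.994, -0.107, 0.001], [-0.107, 0.994, 0.001], [-0.001, 0.0, -1.0]]
contact_force: [-0.2, 0.2, 0.7]
gripper_width: 0.0597
gripper_force: 0.0
```

Emit:
step_arm(deltas=[[[0, 0, 0], [0.01745, -0.038, 0], 0.06], [[0, 0, 0], [0.01745, -0.038, 0], 0.06], [[0, 0, 0], [0.01745, -0.038, 0], 0.06], [[0, 0, 0], [0.01745, -0.038, 0], 0.06], [[0, 0, 0], [0.01745, -0.038, 0], 0.06], [[0, 0, 0], [0.01745, -0.038, 0], 0.06], [[0, 0, 0], [0.01745, -0.038, 0], 0.06], [[0, 0, 0], [0.01745, -0.038, 0], 0.06], [[0, 0, 0], [0.01745, -0.038, 0], 0.06], [[0, 0, 0], [0.01745, -0.038, 0], 0.06], [[0, 0, 0], [0, 0, 0], 0.06]])

```text
time_s: 3.25
tcp_pos: [0.494, -0.2079, 0.205]
ee_rot: [[-0.995, -0.101, 0.001], [-0.101, 0.995, -0.003], [-0.001, -0.003, -1.0]]
contact_force: [-1.4, 1.8, 0.1]
gripper_width: 0.0601
gripper_force: 0.0
```

Emit:
step_arm(deltas=[[[0, 0, 0], [0, 0, -0.025], 0.05], [[0, 0, 0], [0, 0, -0.025], 0.05], [[0, 0, 0], [0, 0, -0.025], 0.05], [[0, 0, 0], [0, 0, -0.025], 0.05], [[0, 0, 0], [0, 0, -0.022], 0.05], [[0, 0, 0], [0, 0, -0.02], 0.05], [[0, 0, 0], [0, 0, 0], 0.05], [[0, 0, 0], [0, 0, 0], 0.05]])

```text
time_s: 4.05
tcp_pos: [0.4916, -0.2024, 0.0638]
ee_rot: [[-0.994, -0.105, -0.0], [-0.105, 0.994, 0.0], [0.0, 0.001, -1.0]]
contact_force: [-0.5, -0.2, 0.3]
gripper_width: 0.0502
gripper_force: 0.0
```

Emit:
step_arm(deltas=[[[0, 0, 0], [0, 0, 0], 0.03], [[0, 0, 0], [0, 0, 0], 0.022], [[0, 0, 0], [0, 0, 0], 0.018], [[0, 0, 0], [0, 0, 0], 0.01], [[0, 0, 0], [0, 0, 0], 0.01], [[0, 0, 0], [0, 0, 0], 0.01]])

```text
time_s: 4.65
tcp_pos: [0.492, -0.2031, 0.0638]
ee_rot: [[-0.994, -0.105, 0.001], [-0.105, 0.994, -0.0], [-0.001, -0.0, -1.0]]
contact_force: [-0.5, 0.1, 2.5]
gripper_width: 0.0185
gripper_force: 30.0
```

Emit:
step_arm(deltas=[[[0, 0, 0], [0, 0, 0], 0.01], [[0, 0, 0], [0, 0, 0.01], 0.01], [[0, 0, 0], [0, 0, 0.02], 0.01], [[0, 0, 0], [0, 0, 0.03], 0.01], [[0, 0, 0], [0, 0, 0.03], 0.01], [[0, 0, 0], [0, 0, 0.03], 0.01], [[0, 0, 0], [0, 0, 0.02], 0.01], [[0, 0, 0], [0, 0, 0], 0.01], [[0, 0, 0], [0, 0, 0], 0.01], [[0, 0, 0], [0, 0, 0], 0.01]])

```text
time_s: 5.65
tcp_pos: [0.4908, -0.2024, 0.202]
ee_rot: [[-0.994, -0.105, -0.003], [-0.105, 0.994, 0.002], [0.002, 0.002, -1.0]]
contact_force: [-0.7, -0.2, 0.2]
gripper_width: 0.019
gripper_force: 30.0
```

```bash
python3 - <<'E'
from h import *
s=snap("side","side2")
r=trace("sample_tube","side")
w=cloud(s)
for q in r[:2]:
    m=q['pixels']; p=w[m]; print(q['conf'],m.sum(),np.nanmin(p,0),np.nanmax(p,0)); ys,xs=np.where(m); print(xs.min(),xs.max(),ys.min(),ys.max())
cv2.imwrite('pics/s2.png',cv2.resize(s['image'][20:220,170:400,::-1],None,fx=3,fy=3,interpolation=cv2.INTER_CUBIC))
E
```

```text
0.62 245 [ 0.48005007 -0.20744057  0.14305088] [ 0.50101554 -0.18818243  0.25403262]
254 263 82 132
```

View pics/s2.png

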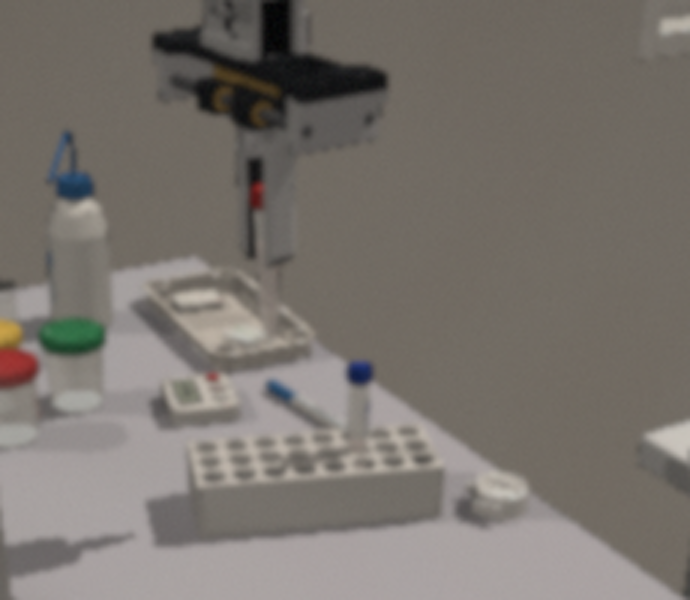

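The tube is out of the rack: red cap at (257,195) and body down to about (268,330), tip near z 0.143 as expected, with a small tilt. I'll carry it above well 2, where the side camera sees it closer.

Emit:
step_arm(deltas=[[[0, 0, 0], [0.01, 0.025, 0.01], 0.01], [[0, 0, 0], [0.0155, 0.0365, 0.01], 0.01], [[0, 0, 0], [0.0155, 0.0365, 0], 0.01], [[0, 0, 0], [0.0155, 0.0365, 0], 0.01], [[0, 0, 0], [0.0155, 0.0365, 0], 0.01], [[0, 0, 0], [0.0155, 0.0365, 0], 0.01], [[0, 0, 0], [0.0155, 0.0365, 0], 0.01], [[0, 0, 0], [0.0155, 0.0365, 0], 0.01], [[0, 0, 0], [0.0155, 0.0365, 0], 0.01], [[0, 0, 0], [0.01, 0.025, 0], 0.01], [[0, 0, 0], [0.0065, 0.0145, 0], 0.01], [[0, 0, 0], [0, 0, 0], 0.01]])

```text
time_s: 6.95
tcp_pos: [0.6423, 0.155, 0.222]
ee_rot: [[-0.994, -0.107, -0.002], [-0.107, 0.994, 0.0], [0.002, 0.0, -1.0]]
contact_force: [-0.3, -0.9, -1.4]
gripper_width: 0.0187
gripper_force: 30.0
```

Emit:
step_arm(deltas=[[[0, 0, 0], [0, 0, 0], 0.01], [[0, 0, 0], [0, 0, 0], 0.01], [[0, 0, 0], [0, 0, 0], 0.01]])

```text
time_s: 7.25
tcp_pos: [0.6419, 0.1521, 0.2238]
ee_rot: [[-0.995, -0.103, -0.0], [-0.103, 0.995, -0.0], [0.0, -0.0, -1.0]]
contact_force: [-0.3, 0.1, -1.2]
gripper_width: 0.0185
gripper_force: 30.0
```

```bash
cat > tube.py <<'E'
from h import *
from scipy.optimize import least_squares
def fit(s,m,tipz,guess):
    w=cloud(s); p=w[m&np.isfinite(w[...,2])]
    cam=-s['R'].T@s['t']
    def prof(h): return np.where(h>101,10,np.where(h>22,8,3+5*h/22))/1000
    z=p[:,2]; h=(z-tipz)*1000
    k=(h>3)&(h<112)&(abs(h-101)>4); p,z,h=p[k],z[k],h[k]
    def f(x):
        c=x[:2]+np.outer(z-tipz,x[2:])
        return np.hypot(*(p[:,:2]-c).T)-prof(h)
    r=least_squares(f,[*guess,0,0],loss='soft_l1',f_scale=.0015)
    return r.x,np.std(f(r.x)),len(p)
E
python3 - <<'E'
from tube import *
s=snap("side","side3"); r=trace("sample_tube","side"); o=observe(); print(o['tcp_pos'],o['gripper_width'])
for q in r[:2]:
    m=q['pixels']; ys,xs=np.where(m);print(q['conf'],m.sum(),xs.min(),xs.max(),ys.min(),ys.max())
    t=o['tcp_pos']; print(fit(s,m,t[2]-.06,t[:2]))
    im=s['image'].copy(); im[m]=im[m]//2+np.array([0,127,0],np.uint8)
w=cloud(s); p=w[r[0]['pixels']]; print(np.nanmin(p,0),np.nanmax(p,0))
a=np.hstack([s['image'],im])[60:320]; a=np.hstack([s['image'][60:320,180:360],im[60:320,180:360]])
cv2.imwrite('pics/s3.png',cv2.resize(a[:,:,::-1],None,fx=2.2,fy=2.2,interpolation=cv2.INTER_CUBIC))
E
```

```text
[0.64205379 0.15247277 0.22387418] 0.018684956604453146
0.77 598 278 292 154 225
(array([0.63754557, 0.15033552, 0.03057301, 0.03269414]), np.float64(0.0018998865912314626), 518)
[ 0.43677591 -0.16045549 -0.00244726] [0.65258463 0.16913631 0.28060439]
```

View pics/s3.png

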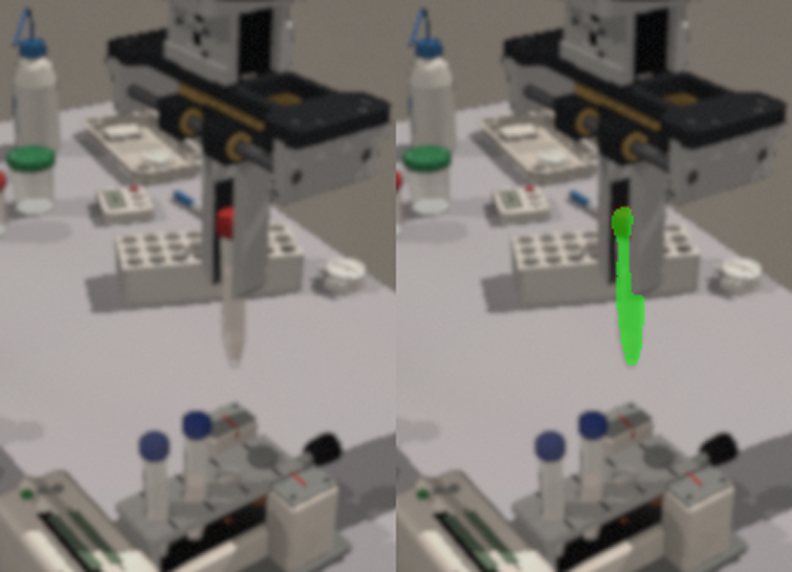

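The tube hangs over the reader, leaning about 2.5°, its tip displaced toward lower x and y. I'll turn the tool to make it vertical and check the well against the side camera.

Emit:
step_arm(deltas=[[[0.0165, -0.015, 0], [0.0015, 0.0005, 0], 0.01], [[0.0165, -0.015, 0], [0.0015, 0.0005, 0], 0.01], [[0, 0, 0], [0, 0, 0], 0.01], [[0, 0, 0], [0, 0, 0], 0.01], [[0, 0, 0], [0, 0, 0], 0.01]])

```text
time_s: 7.85
tcp_pos: [0.6452, 0.1545, 0.2236]
ee_rot: [[-0.994, -0.105, 0.03], [-0.104, 0.994, 0.033], [-0.033, 0.03, -0.999]]
contact_force: [0.6, 0.4, 0.1]
gripper_width: 0.0185
gripper_force: 30.0
```

```bash
python3 - <<'E'
from tube import *
for i in range(2):
    s=snap("side","side4%d"%i); r=trace("sample_tube","side"); o=observe(); t=o['tcp_pos']
    print(t,o['ee_rot'][:,2]); print(fit(s,r[0]['pixels'],t[2]-.06,t[:2]))
K=s['K']
def proj(X): c=s['R']@X+s['t']; return (K@c/c[2])[:2]
def plane(S,u,v,z):
    K=S['K'];d=S['R'].T@np.array([(u-K[0,2])/K[0,0],(v-K[1,2])/K[1,1],1]); c=-S['R'].T@S['t']
    return c+d*(z-c[2])/d[2]
A=np.array([.9945,.1045,0]); beam=np.array([.6127,.1503,0])
for n,z,k in(('ref',.076,0),('w2',.07,.03)):
    print(n,proj(beam+A*k+[0,0,z]))
S=snap("top","top4")
for nm,im,C in(('side',s['image'],s),('top1',cv2.imread('pics/top1.png')[:,:,::-1],S)):
    s2=C;c=C['R']@(beam+A*.03+[0,0,.07])+C['t'];c=(C['K']@c/c[2])[:2]
    g=im.min(2).astype(float); u0,v0=np.round(c).astype(int)
    sub=g[v0-9:v0+10,u0-10:u0+11]; v,u=np.mgrid[v0-9:v0+10,u0-10:u0+11]
    th=70; m=(sub<th); n,l,st,cc=cv2.connectedComponentsWithStats(m.astype(np.uint8))
    print(nm,c)
    for i in range(1,n): print(st[i],cc[i]+[u0-10,v0-9],plane(C,*(cc[i]+[u0-10,v0-9]),.07))
hsv=cv2.cvtColor(s['image'],cv2.COLOR_RGB2HSV)
red=((hsv[...,0]<8)|(hsv[...,0]>172))&(hsv[...,1]>110)
n,l,st,c=cv2.connectedComponentsWithStats(red.astype(np.uint8),connectivity=8)
for i in range(1,n):
    if st[i,4]>3 and 250<c[i][0]<350: print(st[i],c[i],plane(s,*c[i],.08))
cv2.imwrite('pics/s4.png',cv2.resize(s['image'][220:310,230:350,::-1],None,fx=6,fy=6,interpolation=cv2.INTER_CUBIC))
E
```

```text
[0.64527298 0.15465436 0.22346323] [ 0.02996728  0.03311546 -0.99900217]
(array([ 0.64238946,  0.15466845,  0.00293165, -0.00190456]), np.float64(0.0018338973028783289), 526)
[0.64527495 0.15470877 0.22343022] [ 0.02993278  0.03308506 -0.99900421]
(array([ 0.64232323,  0.1549359 ,  0.00394142, -0.00339913]), np.float64(0.0013825025422983595), 503)
ref [298.03939939 265.26863984]
w2 [282.89714405 275.52319622]
side [282.89714405 275.52319622]
top1 [207.47000062 162.28366688]
[ 8  7  7  6 36] [207.83333333 162.5       ] [0.6420134  0.15261489 0.07      ]
[17  8  1  1  1] [214. 161.] [0.64496596 0.13854469 0.07      ]
[ 2 10  1  1  1] [199. 163.] [0.64154585 0.17274062 0.07      ]
[ 4 10  1  1  1] [201. 163.] [0.64139321 0.16818435 0.07      ]
[ 0 18  1  1  1] [197. 171.] [0.62344709 0.17750386 0.07      ]
[277 154   8  15 103] [280.68932039 160.88349515] [ 0.45323618 -0.16774624  0.08      ]
```

View pics/s4.png

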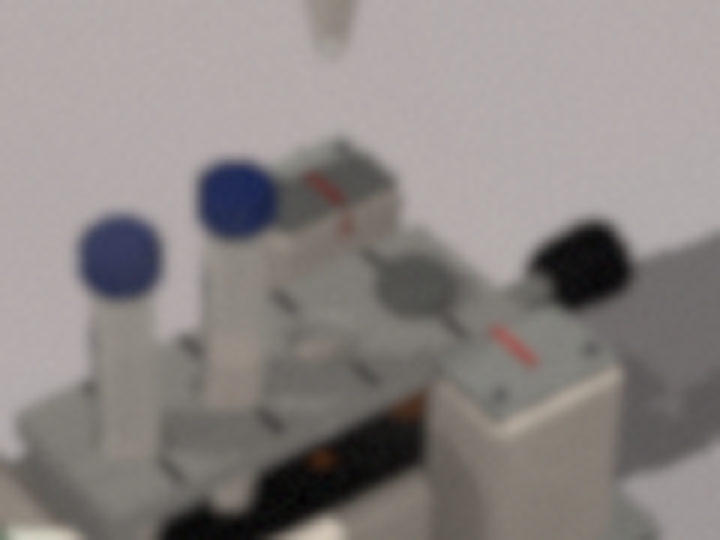

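The tube is now vertical with its tip at about (0.6424, 0.1548). The side crop's line ends for well 2, (286,300) and (365,372), put the well within about 1 mm of my prediction. I'll lower in stages.

Emit:
step_arm(deltas=[[[0, 0, 0], [0, -0.001, -0.015], 0.01], [[0, 0, 0], [0, 0, -0.02], 0.01], [[0, 0, 0], [0, 0, -0.02], 0.01], [[0, 0, 0], [0, 0, -0.02], 0.01], [[0, 0, 0], [0, 0, -0.012], 0.01], [[0, 0, 0], [0, 0, 0], 0.01], [[0, 0, 0], [0, 0, 0], 0.01], [[0, 0, 0], [0, 0, 0], 0.01]])

```text
time_s: 8.9
tcp_pos: [0.6462, 0.1537, 0.1378]
ee_rot: [[-0.994, -0.106, 0.032], [-0.104, 0.994, 0.033], [-0.036, 0.03, -0.999]]
contact_force: [0.8, -0.2, -0.2]
gripper_width: 0.0187
gripper_force: 30.0
```

```bash
python3 - <<'E'
from tube import *
for i in range(2):
    s=snap("side","side5%d"%i); r=trace("sample_tube","side"); o=observe(); t=o['tcp_pos']
    print(t,o['contact_force']); print(fit(s,r[0]['pixels'],t[2]-.06,t[:2]))
cv2.imwrite('pics/s5.png',cv2.resize(s['image'][200:310,230:350,::-1],None,fx=5,fy=5,interpolation=cv2.INTER_CUBIC))
E
```

```text
[0.64599199 0.15364998 0.13774418] [ 0.28892049  0.39479919 -0.46219376]
(array([ 6.43558124e-01,  1.53823153e-01, -2.29723916e-03, -9.18325254e-05]), np.float64(0.001775008239565784), 410)
[0.64566205 0.15361618 0.13737402] [0.36352746 0.07934174 0.33158662]
(array([ 0.64318857,  0.15380951,  0.00228489, -0.00232956]), np.float64(0.0014463616443386189), 416)
```

View pics/s5.png

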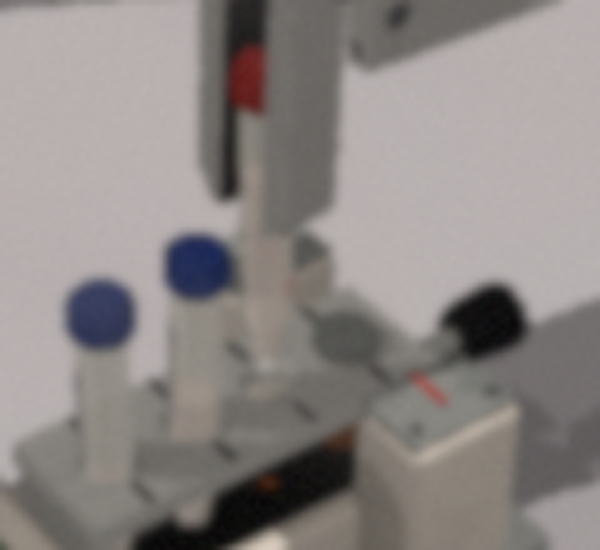

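The tip at crop (262,370) hovers just over the well, whose line centre is (271,380). I'll check the lateral offset in pixels.

```bash
python3 - <<'E'
from tube import *
s=snap("side"); K=s['K']; r=trace("sample_tube","side"); o=observe(); t=o['tcp_pos']; print(t)
m=r[0]['pixels']
def proj(X): c=s['R']@X+s['t']; return (K@c/c[2])[:2]
ys=np.where(m.any(1))[0]
well=np.array([.6425,.1533,0])
for z in (.080,.084,.09,.095,.1,.105,.18,.185):
    p=proj(well+[0,0,z]); v=int(round(p[1])); xs=np.where(m[v])[0] if v<420 else []
    print(z,p.round(1),(xs.min(),xs.max(),xs.mean()) if len(xs) else None)
print('tip',proj(well+[0,0,.077]),'mask bottom',ys.max(), 'crop of pred',(proj(well+[0,0,.077])-[230,200])*5,'well',(proj(well+[0,0,.07])-[230,200])*5)
print('dpx per mm x,y',(proj(well+[.001,0,.08])-proj(well+[0,0,.08])),(proj(well+[0,.001,.08])-proj(well+[0,0,.08])))
E
```

```text
[0.64543372 0.15356999 0.13698937]
0.08 [283.  270.5] (np.int64(281), np.int64(286), np.float64(283.5))
0.084 [283.  268.5] (np.int64(280), np.int64(286), np.float64(283.0))
0.09 [283.1 265.5] (np.int64(280), np.int64(287), np.float64(283.5))
0.095 [283.2 263. ] (np.int64(279), np.int64(288), np.float64(283.5))
0.1 [283.3 260.4] (np.int64(279), np.int64(288), np.float64(283.5))
0.105 [283.3 257.9] (np.int64(279), np.int64(288), np.float64(283.5))
0.18 [284.4 216.8] (np.int64(277), np.int64(282), np.float64(279.5))
0.185 [284.4 213.8] (np.int64(277), np.int64(282), np.float64(279.5))
tip [282.95832855 272.02065383] mask bottom 273 crop of pred [264.79164274 360.10326917] well [264.35662105 377.32996447]
dpx per mm x,y [-0.55291256  0.21088568] [0.33641476 0.36687441]
```

Emit:
step_arm(deltas=[[[0, 0, 0], [-0.0013, -0.0003, 0], 0.01], [[0, 0, 0], [0, 0, -0.008], 0.01], [[0, 0, 0], [0, 0, -0.008], 0.01], [[0, 0, 0], [0, 0, -0.006], 0.01], [[0, 0, 0], [0, 0, 0], 0.01], [[0, 0, 0], [0, 0, 0], 0.01]])

```text
time_s: 9.8
tcp_pos: [0.6438, 0.1532, 0.114]
ee_rot: [[-0.994, -0.105, 0.029], [-0.104, 0.994, 0.033], [-0.033, 0.03, -0.999]]
contact_force: [-0.2, 0.6, 0.5]
gripper_width: 0.0188
gripper_force: 30.0
```

Emit:
step_arm(deltas=[[[0, 0, 0], [0, 0, -0.004], 0.01], [[0, 0, 0], [0, 0, -0.004], 0.01], [[0, 0, 0], [0, 0, -0.004], 0.01], [[0, 0, 0], [0, 0, 0], 0.01], [[0, 0, 0], [0, 0, 0], 0.01]])

```text
time_s: 10.3
tcp_pos: [0.6439, 0.1532, 0.1023]
ee_rot: [[-0.994, -0.105, 0.03], [-0.104, 0.994, 0.033], [-0.033, 0.03, -0.999]]
contact_force: [0.4, -0.4, 0.0]
gripper_width: 0.0185
gripper_force: 30.0
```

Emit:
step_arm(deltas=[[[0, 0, 0], [0, 0, -0.004], 0.01], [[0, 0, 0], [0, 0, -0.004], 0.01], [[0, 0, 0], [0, 0, -0.003], 0.01], [[0, 0, 0], [0, 0, 0], 0.01], [[0, 0, 0], [0, 0, 0], 0.01]])

```text
time_s: 10.8
tcp_pos: [0.6439, 0.1532, 0.0913]
ee_rot: [[-0.994, -0.105, 0.03], [-0.104, 0.994, 0.033], [-0.033, 0.03, -0.999]]
contact_force: [-0.1, -0.3, -0.0]
gripper_width: 0.0186
gripper_force: 30.0
```

Emit:
step_arm(deltas=[[[0, 0, 0], [0, 0, -0.002], 0.01], [[0, 0, 0], [0, 0, -0.002], 0.01], [[0, 0, 0], [0, 0, -0.001], 0.01], [[0, 0, 0], [0, 0, 0], 0.01], [[0, 0, 0], [0, 0, 0], 0.01]])

```text
time_s: 11.3
tcp_pos: [0.6439, 0.1532, 0.0865]
ee_rot: [[-0.994, -0.105, 0.03], [-0.104, 0.994, 0.033], [-0.033, 0.03, -0.999]]
contact_force: [0.5, 0.1, -0.5]
gripper_width: 0.0187
gripper_force: 30.0
```

Emit:
step_arm(deltas=[[[0, 0, 0], [0, 0, -0.001], 0.01], [[0, 0, 0], [0, 0, -0.001], 0.01], [[0, 0, 0], [0, 0, 0], 0.01], [[0, 0, 0], [0, 0, 0], 0.01]])

```text
time_s: 11.7
tcp_pos: [0.6449, 0.1534, 0.0857]
ee_rot: [[-0.994, -0.106, 0.033], [-0.104, 0.994, 0.033], [-0.036, 0.03, -0.999]]
contact_force: [1.0, 0.2, 5.7]
gripper_width: 0.0188
gripper_force: 30.0
```

Contact at 5.7 N shows it is seated. I'll release gently and lift clear.

Emit:
step_arm(deltas=[[[0, 0, 0], [0, 0, 0.0005], 0.022], [[0, 0, 0], [0, 0, 0], 0.026], [[0, 0, 0], [0, 0, 0], 0.03], [[0, 0, 0], [0, 0, 0], 0.034], [[0, 0, 0], [0, 0, 0], 0.034]])

```text
time_s: 12.2
tcp_pos: [0.6437, 0.1532, 0.0846]
ee_rot: [[-0.994, -0.105, 0.029], [-0.104, 0.994, 0.033], [-0.033, 0.03, -0.999]]
contact_force: [-0.5, 0.1, 1.0]
gripper_width: 0.0342
gripper_force: 0.0
```

Emit:
step_arm(deltas=[[[0, 0, 0], [0, 0, 0.01], 0.034], [[0, 0, 0], [0, 0, 0.02], 0.034], [[0, 0, 0], [0, 0, 0.02], 0.034], [[0, 0, 0], [0, 0, 0.03], 0.034], [[0, 0, 0], [0, 0, 0.03], 0.034], [[-0.0165, 0.015, 0], [-0.03, -0.003, 0.01], 0.04], [[-0.0165, 0.015, 0], [-0.03, -0.003, 0], 0.05], [[0, 0, 0], [-0.03, -0.003, 0], 0.05], [[0, 0, 0], [-0.02, -0.002, 0], 0.05], [[0, 0, 0], [0, 0, 0], 0.05], [[0, 0, 0], [0, 0, 0], 0.05]])

```text
time_s: 13.3
tcp_pos: [0.5347, 0.1424, 0.206]
ee_rot: [[-0.994, -0.105, 0.003], [-0.105, 0.994, 0.0], [-0.003, 0.0, -1.0]]
contact_force: [0.5, -0.2, -0.3]
gripper_width: 0.0499
gripper_force: 0.0
```

```bash
python3 - <<'E'
from tube import *
s=snap("side"); r=trace("sample_tube","side"); o=observe(); print(o['tcp_pos'],o['ee_rot'])
w=cloud(s)
for q in r[:1]:
    p=w[q['pixels']]; print(q['conf'],np.nanmin(p,0),np.nanmax(p,0),np.nanpercentile(p[:,2],[5,95,98])); print(fit(s,q['pixels'],.025,[.6425,.1533]))
print(look_for("knob_grip","side"))
cv2.imwrite('pics/s6.png',cv2.resize(s['image'][160:320,210:370,::-1],None,fx=3.7,fy=3.7,interpolation=cv2.INTER_CUBIC))
E
```

```text
[0.53534767 0.14230055 0.20538095] [[-9.94489381e-01 -1.04823585e-01  1.69898373e-03]
 [-1.04823283e-01  9.94490829e-01  2.65816627e-04]
 [-1.71748759e-03  8.62587609e-05 -9.99998521e-01]]
0.72 [0.63468472 0.14999681 0.03177026] [0.65432501 0.1676727  0.13945462] [0.07386731 0.13795026 0.13858548]
(array([0.64043853, 0.15420483, 0.02856897, 0.02384061]), np.float64(0.001119000419463385), 332)
[{'position': [0.5568, 0.1499, 0.0579], 'conf': 0.51}]
```

View pics/s6.png

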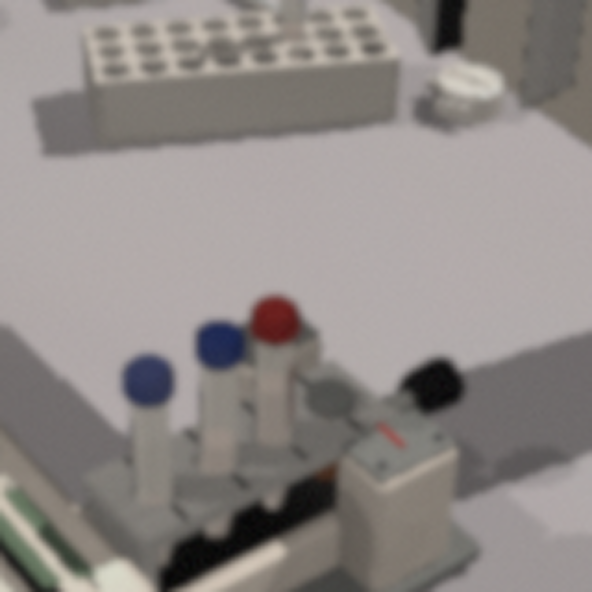

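The sample is seated (cap top z 0.138, next to the two blue ones) with a slight lean. Next I'll go down on the knob at about (0.554, 0.144).

Emit:
step_arm(deltas=[[[0, 0, 0], [0.019, 0.0018, -0.02], 0.06], [[0, 0, 0], [0, 0, -0.03], 0.06], [[0, 0, 0], [0, 0, -0.03], 0.06], [[0, 0, 0], [0, 0, -0.03], 0.06], [[0, 0, 0], [0, 0, -0.025], 0.06], [[0, 0, 0], [0, 0, -0.02], 0.06], [[0, 0, 0], [0, 0, -0.019], 0.06], [[0, 0, 0], [0, 0, 0], 0.06], [[0, 0, 0], [0, 0, 0], 0.06]])

```text
time_s: 14.35
tcp_pos: [0.5536, 0.144, 0.0307]
ee_rot: [[-0.994, -0.105, -0.0], [-0.105, 0.994, -0.0], [0.0, 0.0, -1.0]]
contact_force: [0.2, 0.5, 0.7]
gripper_width: 0.0599
gripper_force: 0.0
```

Emit:
step_arm(deltas=[[[0, 0, 0], [0, 0, 0], 0.04], [[0, 0, 0], [0, 0, 0], 0.03], [[0, 0, 0], [0, 0, 0], 0.02], [[0, 0, 0], [0, 0, 0], 0.01], [[0, 0, 0], [0, 0, 0], 0.01], [[0, 0, 0], [0, 0, 0], 0.01]])

```text
time_s: 14.95
tcp_pos: [0.553, 0.1448, 0.0314]
ee_rot: [[-0.995, -0.104, 0.0], [-0.104, 0.995, 0.001], [-0.001, 0.001, -1.0]]
contact_force: [-0.3, 2.8, 2.2]
gripper_width: 0.023
gripper_force: 30.0
```

Emit:
step_arm(deltas=[[[0, 0, 0], [-0.002, -0.0002, 0], 0.01], [[0, 0, 0], [-0.003, -0.0003, 0], 0.01], [[0, 0, 0], [-0.004, -0.0004, 0], 0.01], [[0, 0, 0], [-0.004, -0.0004, 0], 0.01], [[0, 0, 0], [-0.004, -0.0004, 0], 0.01], [[0, 0, 0], [-0.004, -0.0004, 0], 0.01], [[0, 0, 0], [-0.004, -0.0004, 0], 0.01], [[0, 0, 0], [-0.003, -0.0003, 0], 0.01], [[0, 0, 0], [-0.002, -0.0002, 0], 0.01], [[0, 0, 0], [0, 0, 0], 0.01], [[0, 0, 0], [0, 0, 0], 0.01], [[0, 0, 0], [0, 0, 0], 0.01]])

```text
time_s: 16.15
tcp_pos: [0.5252, 0.1419, 0.0315]
ee_rot: [[-0.995, -0.105, 0.005], [-0.105, 0.995, 0.002], [-0.005, 0.001, -1.0]]
contact_force: [3.7, 3.8, -1.5]
gripper_width: 0.0226
gripper_force: 30.0
```

```bash
cat > chk.py <<'E'
from tube import *
import sys
s=snap("side"); r=trace("sample_tube","side"); o=observe(); print(o['tcp_pos'],o['contact_force'],o['gripper_width'],o['gripper_force'])
A=np.array([.9945,.1045]);B=np.array([-.1045,.9945]);beam=np.array([.6127,.1503])
if r:
    x,sd,n=fit(s,r[0]['pixels'],.025,[.613,.150]); mid=x[:2]+.028*x[2:]; print('fit',x,sd,'mid rel beam',(mid-beam)@A,(mid-beam)@B)
t=snap("top"); w=cloud(t)
b=(w[...,2]>.066)&(w[...,2]<.074)&(w[...,1]>.05)&(w[...,1]<.26)&(w[...,0]<.73)&(w[...,0]>.5)
n,l,st,c=cv2.connectedComponentsWithStats(b.astype(np.uint8),connectivity=8)
for i in range(1,n):
    if st[i,4]>60:
        q=w[l==i][:,:2]-beam; print('plate',st[i,4],np.percentile(q@A,[0,.5,50,99.5,100]).round(4),np.percentile(q@B,[.5,99.5]).round(4))
a=cv2.resize(s['image'][215:305,240:350,::-1],None,fx=3.6,fy=3.6,interpolation=cv2.INTER_CUBIC)
d=cv2.resize(t['image'][110:200,160:270,::-1],None,fx=3.6,fy=3.6,interpolation=cv2.INTER_CUBIC)
cv2.imwrite('pics/%s.png'%sys.argv[1],np.hstack([a,d]))
E
python3 chk.py s7
```

```text
[0.52523145 0.14192246 0.0314646 ] [ 3.50887582  3.23563357 -0.74957465] 0.022799003030894355 30.00123381614685
fit [0.61270451 0.1517233  0.02651709 0.02067675] 0.0009882753260930359 mid rel beam 0.000952119923473316 0.0019131753277183627
plate 546 [-0.0434 -0.042   0.0298  0.0819  0.0821] [-0.0231  0.0226]
```

View pics/s7.png

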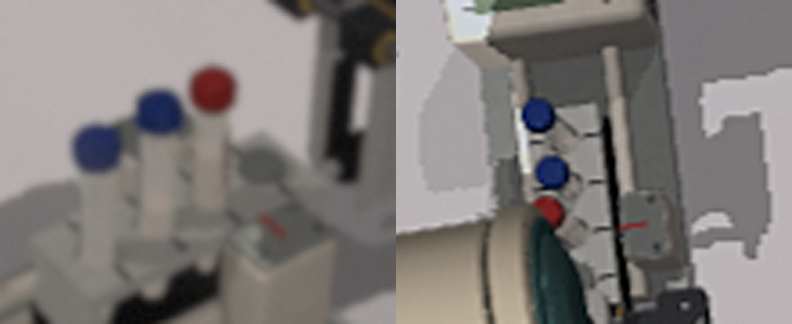

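Sample's line at (598,229) falls about 1 px (roughly 2 mm) short of the red mark's line at (620,229)-(648,224). That agrees with the plate's measured travel of about 28 mm, so I'll draw about 1.8 mm more.

Emit:
step_arm(deltas=[[[0, 0, 0], [-0.001, -0.0001, 0], 0.01], [[0, 0, 0], [-0.0008, -0.0001, 0], 0.01], [[0, 0, 0], [0, 0, 0], 0.01], [[0, 0, 0], [0, 0, 0], 0.01], [[0, 0, 0], [0, 0, 0], 0.01]])

```text
time_s: 16.8
tcp_pos: [0.5237, 0.1418, 0.0315]
ee_rot: [[-0.995, -0.105, 0.005], [-0.105, 0.995, 0.002], [-0.005, 0.001, -1.0]]
contact_force: [3.8, 3.8, -1.7]
gripper_width: 0.0229
gripper_force: 30.0
```

```bash
python3 chk.py s8
```

```text
[0.52373837 0.14177308 0.03144954] [ 3.45611091  3.81380345 -2.38064417] 0.023038506497607074 30.001110434532166
fit [0.61033516 0.15097583 0.03599032 0.02708145] 0.004361622899732802 mid rel beam -0.0011997850745889868 0.0015680406910069489
plate 548 [-0.0457 -0.0438  0.0274  0.0806  0.0813] [-0.0231  0.0227]
```

View pics/s8.png

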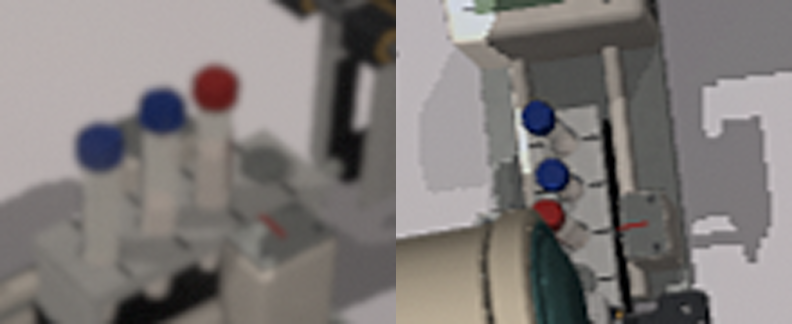

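The sample's line at (598,231) now runs into the red mark. Plate travel is about 30 mm, sample_mid is within about 1 mm of the beam along x, and the grip is firm.

```bash
python3 -c "
from plant import *
print(job_done())"
```

```text
the job is handed in; nothing more can be done
None
```

The sample tube is seated in well 2 and the carriage is held by the knob, drawn out about 30 mm with the sample within about 1 mm of the beam in the last measurement; the job is handed in, but no verdict was returned.

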